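Hang the multimeter on the board's sprung stud

ROBOT

A 6-joint arm with a two-finger parallel gripper is mounted at the origin on the work surface. World frame = base frame: x ahead of the robot, y to its left, z up, the work surface at z = 0. Lengths are in m, angles in rad, forces in N, time in s.
With the tool pointing down it reaches from about 0.2 to 0.875 m from the base axis. Payload 3.4 kg.
Tool frame: the origin (TCP) lies on the centre line of the jaws, within the pads' length; the fingertips stand 14 mm ahead of it and the grasp point (between the pads) lies 5 mm behind it (robot.tips_ahead is the distance from the TCP to the fingertips, in m); z points along the fingers, y is the line along which they close (so a half turn about z gives the same grasp; the last joint's range is limited). The gripper opens to 94 mm and grips with 3 to 60 N. Pads are 16 mm wide; open, the fingers measure 119 mm over their backs; the gripper's body (75 mm by 177 mm) begins 78 mm behind the grasp point.
Start: joints at [1.006, 0.276, 1.505, -0, 1.361, -0.121], TCP at [0.247, 0.519, 0.219] pointing down, gripper open.
Joint ranges: [-2.89, 2.89], [-0.75, 2.08], [0.22, 2.7], [-1.18, 4.32], [0.11, 2.71], [-2.7, 2.7]. Speed limits (rad/s): [2.57, 2.57, 3.14, 3.14, 3.14, 3.14].

INTERFACE

Orientations are given as a rotation vector (axis times angle).
In Python, from plant import robot gives the robot as it stands. The module is installed in compiled form; this text tells all that it offers.
- The arm moves only by the tool play_rows, never from a script. Its arguments are lists of equal length, an entry for each row: "xyz": the shift along the tool's x, y, z in m, a list of three; "dr": the turn, a rotation vector about the tool's x, y, z in rad, a list of three. In form: {"xyz": [[x, y, z], ...], "dr": [[wx, wy, wz], ...]}. A call has 1 to 8 rows; each row is the pose to reach, as a shift and turn from the pose commanded when the call began, along the tool's axes at that moment; what a row does not reach only later rows make up. A row lasts 1/12 s, in which the tool goes at most 41.7 mm and 7.16 degrees, less where a joint would pass 70% of its speed; a pose out of reach is approached as far as the arm can. A call with a gripper value outside its range is refused whole. "claw" is the opening, from -1 (shut) to 1 (fully open), set as the call begins (left out, the last holds). The fingers move at their own pace and stop on an object; "squeeze" is the grip in N (left out, the last holds). Time passes only in rows, so rows that repeat a pose let the fingers close. It gives the time, the measured TCP pose, the force, the opening and the grip force at its end, in the units of the state.
- robot.sense(): the state, without advancing time (a new reading comes with each control period).
- robot.capture(name): name is "side" or "top" or "wrist"; returns the picture (384x512x3 uint8, red, green, blue); there is no depth.
- robot.camera_params(name): a dict with "fov_y" (degrees; the focal length in pixels is half the picture's height over the tangent of half this angle, whatever the lens; pixels are square), "cx", "cy" (the principal point, pixels), "rvec" (rotation vector, rad) and "tvec" (3), from world to camera coordinates, as OpenCV has them. Camera axes: x right, y down, z forward; pixel columns grow to the right and rows downward; lengths in m; the calibration is good to about 2 mm. A picture is of the moment at which its call begins: read the wrist's pose just before it. camera_params takes no time and is no camera call; for the wrist camera it gives the pose at the moment of the call.
- robot.sign_off(): hands the job in; it is judged then, once.
The state is a dict: "clock": time; "qpos": joint angles; "dq": joint speeds; "joint_efforts": joint torques, N m; "position": TCP position; "tool_rot": TCP orientation; "contact_force": force on the tool from outside, world axes, zero at the start; "moment": the same for the moment, N m; "gripper_width": finger opening in m; "finger_force": force on a finger pad.
Only numpy, scipy, OpenCV 4.12 (cv2) and the standard library are available. Lean on these libraries where they do the work, as an engineer would, in place of code of your own. Each camera call takes 0.05 s, during which the arm holds its last target. There are 200 camera calls.

TASK

Put the orange multimeter away: hang it by the keyhole in its back on the brass stud of the upright white board, display outwards, and pull it down until it has ridden over the catch and locked. Work by feel and gently: do not shove the sprung stud deep into the board or ram the meter against the board, let go when it hangs straight and flat on the board, and leave the adapter, dish and pen where they are.

Things in the scene. Friction and masses are not known exactly. Their poses are not given: they have to be found in the camera images.
- meter: Orange hand-held multimeter standing upright on the bench, 64 mm wide (its y), 40 mm deep (its x, -20 to +20 mm), 120 mm high (its z), about 0.3 kg; origin at the centre of its underside. Display and dial face its -x; the keyhole is in its flat back at x = +20 mm. The sides are flat: grip across y from above.
- meter_entry (a point): Centre of the keyhole's round entry hole, on the back face, 52 mm above the underside; axes as the meter's. The hole is 22 mm across and the back wall here is 4 mm thick; the cavity goes 20 mm deep from the back face. A slot 9.5 mm wide runs straight up from the hole.
- meter_seat (a point): Where the stud's axis sits when locked: top end of the slot, on the back face, 88 mm above the underside, so locking is a 36 mm pull down. Rails inside the slot ramp the wall up to a catch 9 mm thick and then dip to a seat 7 mm thick. The meter's weight does not pass the catch: about 7 to 20 N of downward pull does, between 12 and 32 mm into the pull.
- board: Upright white board 240 mm wide (its y), 18 mm thick, 200 mm high, on a dark steel foot behind it, fixed to the bench; origin at the bottom middle of its front face; the front faces its -x, z up. The meter, hung properly, has the same axes as the board.
- mark (a point): Middle of the blue cross on the board's front face, 165 mm above the bench. The stud was set by hand: its axis is up to 13 mm to either side of and up to 9 mm above or below this point, and its true place is not measured.
- stud (a joint): Brass mushroom stud near the mark, along the board's -x: head 18 mm across, flat-topped, coned beneath, on a 7 mm shank; at rest its rim is 8 to 11 mm and its top 11.1 mm off the board. It slides against a spring of 2 N/mm: 0 at rest, positive when drawn out (m; about 0.0037 on the catch, 0.0015 locked), negative when pushed in, at most 6 mm.
- adapter: Black power adapter, 75 x 50 x 42 mm, loose on the bench, a bystander; origin at the centre of its underside.
- dish: Dark red round dish, 170 mm across, 35 mm high, loose, a bystander; origin at the centre of its underside.
- pen: Blue pen, 110 mm long (its x), 9 mm thick, loose, a bystander; origin at the middle of its underside.
Not all that is in view belongs to the job. Several things have the shape of the meter; the one meant has the colours described above.

How it is judged:
On the way, in this order (a step that is already met when the one before it is completed fails the run):
1. the meter is lifted clear of the bench (height (world z) of meter above 0.04 m), for 0.1 s.
2. the stud's head is in the entry hole: meter's back on the board (within 4 mm), stud not pushed in (x of meter_entry in the frame of board above -0.004 m and value of joint stud above -0.0015 m and y of meter_entry in the frame of mark between -0.018 and 0.018 m and z of meter_entry in the frame of mark between -0.014 and 0.014 m), for 0.1 s.
3. the meter is pulled down over the catch: the stud is drawn out by more than 3.1 mm (value of joint stud above 0.0031 m), for 0.02 s.
At the end, for the whole second after the job is handed in: The meter hangs at rest on the board, let go, locked on the stud: stud drawn out 0.6 to 2.4 mm (seated past the catch), entry hole 23 to 49 mm below the mark and within 18 mm of it sideways, its back within 4 mm of the board, upright and square to the board within 0.12 rad (value of joint stud between 0.0006 and 0.0024 m and x of meter_entry in the frame of board above -0.004 m and y of meter_entry in the frame of mark between -0.018 and 0.018 m and z of meter_entry in the frame of mark between -0.049 and -0.023 m and angle between meter's own z axis and vertical below 0.12 rad and angle between the x axis of meter and the x axis of board, either way round below 0.12 rad and linear speed of meter below 0.02 m/s); the robot touches nothing.
It fails at once if the stud is pushed into the board by more than 6 mm (value of joint stud below -0.006 m).
It fails at once if the meter is pressed against the board with more than 25 N (contact force between meter and board above 25 N).
It fails at once if the adapter, the dish or the pen is moved by more than 20 mm (distance of any of adapter, dish, pen from where it was at the start of the episode above 0.02 m).
It also fails if it takes over 61 s, if anything falls off the work surface, if the arm or the gripper's body presses on something with over 40 N, if the wrist force passes 120 N, or if a joint passes its speed limit or range.

## Working session

There is one attempt and no reset: what is moved stays moved. The work goes in short steps, Python scripts to look and compute and a tool call to move; the robot and the scene stay as the last step left them, time stands still between calls to the robot, and variables do not carry over. Pictures are saved under pics/ and viewed, at most 10 in all, crops included, and the job is handed in when it is done.

Besides the shell and the picture viewer there is one more tool, called after ">>>" as name(argument=value, ...) on one line, values as JSON. play_rows: Moves the arm, as the interface text tells. Its arguments: {"type":"object","properties":{"xyz":{"type":"array","items":{"type":"array","items":{"type":"number"}}},"dr":{"type":"array","items":{"type":"array","items":{"type":"number"}}},"claw":{"type":"number"},"squeeze":{"type":"number"}},"required":["xyz","dr"]}

```bash
mkdir -p pics
cat > h.py <<'E'
import numpy as np, cv2
from scipy.spatial.transform import Rotation as R
from plant import robot
def cam(n):
    p=robot.camera_params(n); f=192/np.tan(np.radians(p["fov_y"])/2)
    K=np.array([[f,0,p["cx"]],[0,f,p["cy"]],[0,0,1]]); Rm=R.from_rotvec(p["rvec"]).as_matrix()
    return K,Rm,np.array(p["tvec"])
def ray(C,u,v):
    K,Rm,t=C; d=Rm.T@np.linalg.inv(K)@[u,v,1]; return -Rm.T@t,d
def onplane(C,u,v,ax,val):
    o,d=ray(C,u,v); return o+d*(val-o[ax])/d[ax]
def tri(C1,p1,C2,p2):
    o,d=ray(C1,*p1);q,e=ray(C2,*p2)
    s=np.linalg.lstsq(np.c_[d,-e],q-o,rcond=None)[0]; a=o+d*s[0];b=q+e*s[1]
    return (a+b)/2,np.linalg.norm(a-b)
def proj(C,X):
    K,Rm,t=C; x=K@(Rm@np.array(X)+t); return x[:2]/x[2]
def tot(Xw):
    s=robot.sense(); return R.from_rotvec(s["tool_rot"]).inv().apply(np.array(Xw))
def snap(n,f):
    C=cam(n); im=robot.capture(n)[...,::-1].copy(); cv2.imwrite("pics/"+f,im); return im,C
E
python3 - <<'E'
from h import *
a,C=snap("side","s0.png");b,D=snap("top","t0.png")
cv2.imwrite("pics/both0.png",cv2.resize(np.vstack([a,b]),(450,675))[:, :] if 0 else np.hstack([a,b])[:, :])
for c in (C,D): print(c[0].round(1).tolist(),(-c[1].T@c[2]).round(3),c[1][2].round(2))
print(robot.sense(), robot.tips_ahead)
E
```

```text
[[373.1, 0.0, 252.6], [0.0, 373.1, 196.2], [0.0, 0.0, 1.0]] [ 0.34  -0.594  0.809] [ 0.25  0.57 -0.78]
[[460.0, 0.0, 257.6], [0.0, 460.0, 192.5], [0.0, 0.0, 1.0]] [ 0.382 -0.093  0.991] [ 0.19  0.01 -0.98]
{'clock': 0.1, 'qpos': array([ 1.00595896e+00,  2.76510494e-01,  1.50598418e+00, -2.05568012e-05,
        1.36069386e+00, -1.21039168e-01]), 'dq': array([ 0.00066332, -0.00109728, -0.00426573,  0.00210924,  0.00056092,
        0.00166126]), 'joint_efforts': array([ 1.48553070e-03, -4.05455661e+01, -2.37779832e+01,  7.03225611e-02,
        2.98628141e-02, -2.98982172e-05]), 'position': array([0.24666355, 0.51887598, 0.21871226]), 'tool_rot': array([-6.91289012e-01, -3.06406034e+00,  2.37105643e-03]), 'contact_force': array([ 0.05829899, -0.2805019 ,  0.05308913]), 'moment': array([-0.0102307 , -0.01500873, -0.00403252]), 'finger_force': 0.0, 'gripper_width': 0.09403538944371752} 0.014
```

View pics/s0.png

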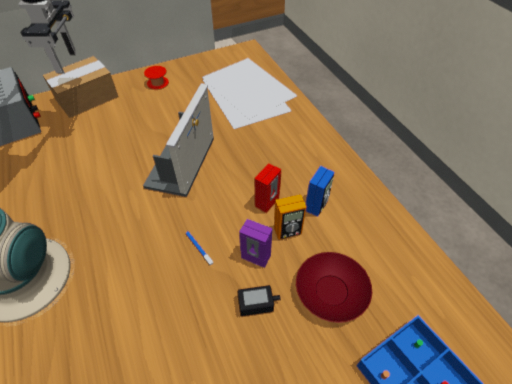

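View pics/t0.png

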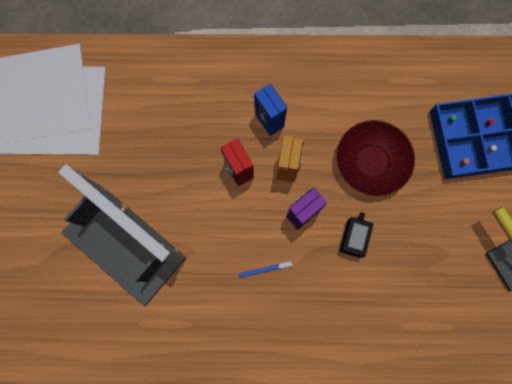

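Run:
```python
from h import *
a=cv2.imread("pics/s0.png");b=cv2.imread("pics/t0.png")
x=cv2.resize(a[150:280,220:350],(390,390),interpolation=2)
y=cv2.resize(b[90:220,215:345],(390,390),interpolation=2)
z=cv2.resize(b[150:280,50:200],(390,338),interpolation=2); w=cv2.resize(a[75:205,140:270],(338,338),interpolation=2)
o=np.zeros((740,780,3),np.uint8);o[:390,:390]=x;o[:390,390:]=y;o[392:392+338,:390]=z;o[392:730,390:728]=w
cv2.imwrite("pics/c0.png",cv2.resize(o,(632,600)))
C=cam("side");D=cam("top")
for n,p,h in [("or",(290,150),.12),("red",(237,155),.12),("dish",(375,158),.03),("adp",(357,238),.042),("pen",(265,270),.005),("bl",(62,168),.2),("br",(168,257),.2)]: print(n,onplane(D,*p,2,h).round(3))
print(onplane(C,290,203,2,.12))
print(proj(D,[.3,0,0]),proj(D,[.4,0,0]),proj(D,[.3,.1,0]))
```

```text
or [ 0.634 -0.15   0.12 ]
red [ 0.623 -0.046  0.12 ]
dish [ 0.644 -0.338  0.03 ]
adp [ 0.47  -0.292  0.042]
pen [ 0.404 -0.103  0.005]
bl [0.575 0.26  0.2  ]
br [0.42  0.065 0.2  ]
[ 0.629202   -0.15026416  0.12      ]
[215.22245   320.3293283] [216.4450944  271.62475514] [167.28187203 319.87898978]
```

View pics/c0.png

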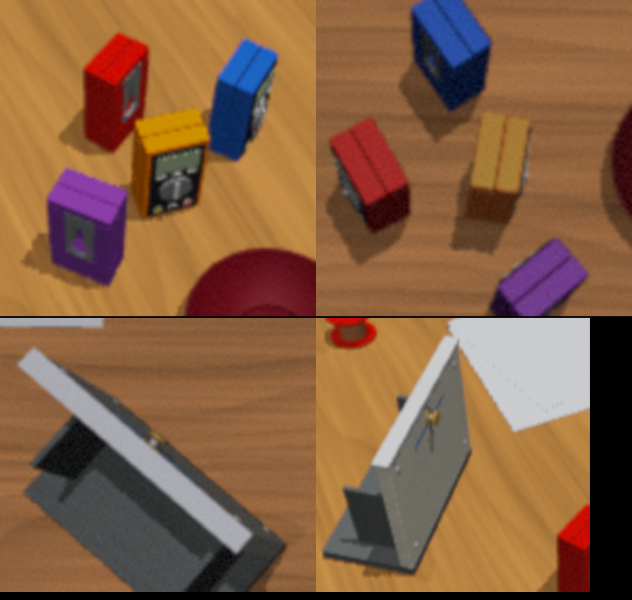

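Candidates (top view): blue (270,108), red (237,160), purple (306,208), orange (290,157). Only the orange one fits the description, and it shows the display and dial in the side crop at (290,217). In the top view its back faces left, toward +y. The stud is at about (122,207) in the top view and (194,122) in the side view.

Run:
```python
from h import *
a=cv2.imread("pics/s0.png");b=cv2.imread("pics/t0.png");D=cam("top");C=cam("side")
def rect(m,D,h):
    n,l,st,_=cv2.connectedComponentsWithStats(m.astype(np.uint8)); k=1+st[1:,4].argmax()
    v,u=np.nonzero(l==k); P=np.array([onplane(D,x,y,2,h)[:2] for x,y in zip(u,v)])*1000
    r=cv2.minAreaRect(P.astype(np.float32)); return r,cv2.boxPoints(r).round(1).tolist(),st[k]
hsv=cv2.cvtColor(b,cv2.COLOR_BGR2HSV)
print(hsv[150,285],hsv[150,296],hsv[175,288], hsv[200,100],hsv[215,120],hsv[120,350])
m=np.zeros(b.shape[:2],bool); m[125:190,270:310]=1
print(rect(m&(hsv[...,1]>150)&(hsv[...,2]>150)&(hsv[...,0]>13),D,.12))
m[:]=0;m[160:270,55:185]=1
print(rect(m&(hsv[...,1]<45)&(hsv[...,2]>110),D,.2))
def brass(im,box):
    h=cv2.cvtColor(im,cv2.COLOR_BGR2HSV).astype(int);x0,y0,x1,y1=box
    s=h[y0:y1,x0:x1]; q=(s[...,1]>90)&(s[...,0]>12)&(s[...,0]<35)&(s[...,2]>60); v,u=np.nonzero(q); return len(u),u.mean()+x0,v.mean()+y0,u.min()+x0,u.max()+x0,v.min()+y0,v.max()+y0
s=brass(a,(186,114,204,130)); print(s)
print(cv2.cvtColor(b[198:214,114:132],cv2.COLOR_BGR2HSV)[...,1])
print(tri(C,s[1:3],D,(123,207)))
```

```text
[ 18 173 165] [ 18 174 166] [ 11 188  72] [116  11 179] [116  10 179] [ 13 145 156]
(((630.6708374023438, -150.27255249023438), (38.48848342895508, 63.13276290893555), 80.8322525024414), [[596.4000244140625, -164.1999969482422], [658.7999877929688, -174.3000030517578], [664.9000244140625, -136.3000030517578], [602.5999755859375, -126.19999694824219]], array([279, 136,  24,  33, 568], dtype=int32))
(((499.89764404296875, 162.35409545898438), (246.38400268554688, 26.540889739990234), 50.7496223449707), [[411.70001220703125, 75.4000015258789], [432.20001220703125, 58.599998474121094], [588.0999755859375, 249.39999389648438], [567.5999755859375, 266.1000061035156]], array([  59,  164,  111,   97, 1704], dtype=int32))
(38, np.float64(194.9736842105263), np.float64(121.84210526315789), np.int64(192), np.int64(198), np.int64(118), np.int64(125))
[[ 30  47  90 136 148 146 145 148 147 150 145 144 151 147 150 148 148 144]
 [ 26  33  30  83 133 144 143 146 148 147 144 150 151 139 144 148 149 150]
 [ 20  15  19  34  84 121 142 146 147 146 149 150 143 151 143 148 140 146]
 [ 12  23  30  27  24  5
[... 332 characters left out ...]
0 141 145 142 144]
 [ 14   9  10  30  54  46  27  73 104 133 145 145 148 149 152 148 149 149]
 [ 12  12   9  24  68  79  54  27  36  74 126 145 149 145 144 153 145 144]
 [ 10  12   9   5  18  54  58  23   9  23  63 124 155 152 145 147 149 146]
 [ 10  12  10  10  10   6  38  37  12   9  24  66 121 120 123 119 142 144]
 [ 12  10  12  14  10   6  17  49  47  35  24  28  40  44  42  59  89 133]
 [ 11  12  12  11  12  12   5  10  50  76  69  43  21  16  27  18  26  86]
 [ 11  11  13  12   9  11  13   9   7  31  66  80  36  26  19  20  26  34]
 [ 10  12  10   9  13  10  12  12   9   7  16  38  45   9   8  12  18  24]]
(array([0.51018447, 0.15626191, 0.16948334]), np.float64(0.0010029211668721146))
```

```bash
cat >> h.py <<'E'
def down(yaw_y):  # tool pointing down, tool y at yaw_y (deg)
    a=np.radians(yaw_y); y=np.array([np.cos(a),np.sin(a),0]); z=np.array([0,0,-1.]); return np.c_[np.cross(y,z),y,z]
def mv(p,Rt):
    s=robot.sense(); R0=R.from_rotvec(s["tool_rot"])
    print("xyz",R0.inv().apply(np.array(p)-s["position"]).round(4).tolist(),"dr",(R0.inv()*R.from_matrix(Rt)).as_rotvec().round(4).tolist())
E
python3 - <<'E'
from h import *
s=robot.sense();Rt=R.from_rotvec(s["tool_rot"]).as_matrix();K,Rm,t=cam("wrist")
print("cam in tool",(Rt.T@(-Rm.T@t-s["position"])).round(3)); print((Rt.T@Rm.T).round(3),K[0,0]); print(Rt.round(2))
mv([.63,-.15,.30],down(-9.2))
mv([.56,.10,.34],down(50.75))
E
```

```text
cam in tool [ 0.073  0.    -0.165]
[[ 0.001 -0.967 -0.254]
 [ 1.     0.001  0.001]
 [-0.001 -0.254  0.967]] 329.8814361861717
[[-0.9   0.43 -0.  ]
 [ 0.43  0.9  -0.  ]
 [ 0.   -0.   -1.  ]]
xyz [-0.6334, -0.4396, -0.0807] dr [-0.0015, 0.0009, 1.2876]
xyz [-0.4628, -0.244, -0.121] dr [-0.0016, 0.0, 0.2412]
```

```bash
cat >> h.py <<'E'
BYAW=140.75
def tilt(th,byaw=BYAW):
    b=np.radians(byaw); bx=np.array([np.cos(b),np.sin(b),0]);Z=np.array([0,0,1.]);t=np.radians(th)
    x=np.cos(t)*bx+np.sin(t)*Z; z=np.sin(t)*bx-np.cos(t)*Z; return np.c_[x,np.cross(z,x),z]
E
python3 - <<'E'
from h import *
mv([.247,.519,.33],down(64.6));mv([.583,.097,.34],tilt(60));mv([.583,.097,.218],tilt(60))
E
```

```text
xyz [-0.0002, 0.0001, -0.1113] dr [-0.0016, -0.0002, -0.0005]
xyz [-0.4849, -0.2368, -0.121] dr [-0.1277, 1.0419, 0.2179]
xyz [-0.4849, -0.2366, 0.001] dr [-0.1277, 1.0419, 0.2179]
```

>>> play_rows(xyz=[[0,0,-0.04],[0,0,-0.08],[0,0,-0.12],[-0.485,-0.237,-0.121],[-0.485,-0.237,-0.121],[-0.485,-0.237,-0.121],[-0.485,-0.237,-0.121],[-0.485,-0.237,-0.121]], dr=[[0,0,0],[0,0,0],[0,0,0],[0,0,0.2],[0,0,0.2],[0,0,0.2],[0,0,0.2],[0,0,0.2]], claw=1)

```text
clock: 0.77
position: [0.3772, 0.3547, 0.3396]
tool_rot: [-0.993, -2.98, 0.001]
contact_force: [-0.3, 0.7, 0.3]
gripper_width: 0.094
finger_force: 0.0
```

Run:
```python
from h import *
mv([.583,.097,.34],tilt(60));mv([.583,.097,.218],tilt(60))
```

```text
xyz [-0.3193, -0.0828, -0.0004] dr [-0.0224, 1.0469, 0.038]
xyz [-0.3193, -0.0828, 0.1216] dr [-0.0224, 1.0469, 0.038]
```

>>> play_rows(xyz=[[-0.32,-0.083,0],[-0.32,-0.083,0],[-0.32,-0.083,0],[-0.32,-0.083,0],[-0.32,-0.083,0],[-0.32,-0.083,0],[-0.32,-0.083,0],[-0.32,-0.083,0]], dr=[[-0.022,1.047,0.038],[-0.022,1.047,0.038],[-0.022,1.047,0.038],[-0.022,1.047,0.038],[-0.022,1.047,0.038],[-0.022,1.047,0.038],[-0.022,1.047,0.038],[-0.022,1.047,0.038]])

```text
clock: 1.43
position: [0.5834, 0.0959, 0.3399]
tool_rot: [-0.73, -2.05, -0.398]
contact_force: [1.1, 1.9, 0.3]
gripper_width: 0.0942
finger_force: 0.0
```

Run:
```python
from h import *
mv([.583,.097,.218],tilt(60))
```

```text
xyz [-0.1015, 0.0003, 0.0675] dr [0.0014, 0.0549, 0.0018]
```

>>> play_rows(xyz=[[-0.102,0,0.067],[-0.102,0,0.067],[-0.102,0,0.067],[-0.102,0,0.067],[-0.102,0,0.067],[-0.102,0,0.067]], dr=[[0,0.05,0],[0,0.05,0],[0,0.05,0],[0,0.05,0],[0,0.05,0],[0,0.05,0]])

```text
clock: 1.93
position: [0.5826, 0.099, 0.22]
tool_rot: [-0.712, -2.01, -0.41]
contact_force: [0.3, -0.3, 0.7]
gripper_width: 0.0938
finger_force: 0.0
```

Run:
```python
from h import *
import pickle
im,C=snap("wrist","w1.png"); pickle.dump(C,open("C1.pkl","wb"))
print(robot.sense()["position"],proj(C,[.51,.156,.168]))
cv2.imwrite("pics/w1b.png",cv2.resize(im[60:300,120:420],(750,600),interpolation=2))
```

```text
[0.58277179 0.09906977 0.22074945] [254.0509983  194.12065934]
```

View pics/w1b.png

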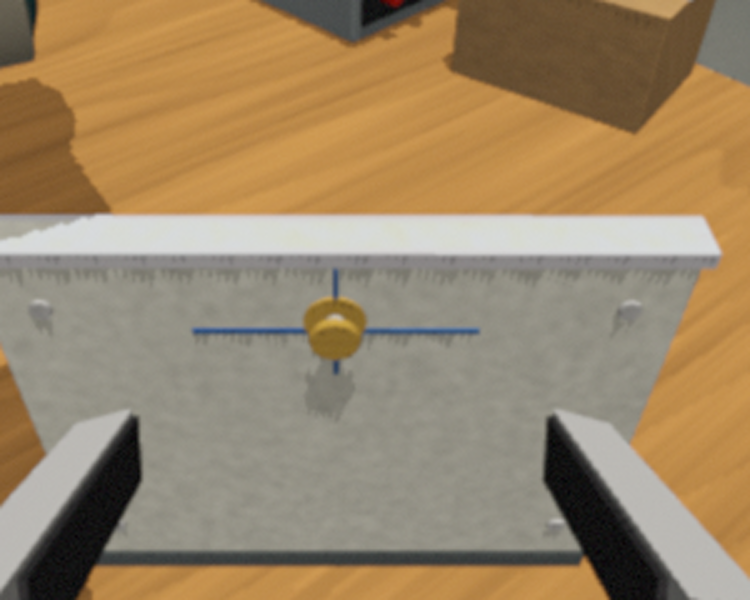

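The wrist view shows the stud's head centred at about crop (335,330), which is about (254,192) in the full image. It sits almost exactly on the blue cross, whose horizontal bar runs from crop x 193 to 479 at row 330. The board's top front edge is at crop row ~257.

Run:
```python
from h import *
import pickle
from scipy.optimize import least_squares
C=pickle.load(open("C1.pkl","rb"));im=cv2.imread("pics/w1.png");h=cv2.cvtColor(im,cv2.COLOR_BGR2HSV).astype(int)
roi=np.zeros(im.shape[:2],bool);roi[165:215,190:320]=1
bl=roi&(h[...,0]>100)&(h[...,0]<125)&(h[...,1]>110)
v,u=np.nonzero(bl); hz=abs(v-192)<4; hz&=abs(u-254)>16; w=h[v,u,1]
k=np.polyfit(u[hz],v[hz],1,w=w[hz]); print("bar",u[hz].min(),u[hz].max(),k); ve=~hz&(abs(u-254)<5); print("vert u",np.average(u[ve],weights=w[ve]),v[ve].min(),v[ve].max())
br=roi&(h[...,0]>12)&(h[...,0]<32)&(h[...,1]>110); br[:,:235]=0;br[:,275:]=0;br[:172]=0
v2,u2=np.nonzero(br); print("brass",u2.min(),u2.max(),v2.min(),v2.max(),u2.mean(),v2.mean())
L=onplane(C,u[hz].min(),np.polyval(k,u[hz].min()),2,.165);Rr=onplane(C,u[hz].max(),np.polyval(k,u[hz].max()),2,.165)
print("bar pts",L,Rr,np.linalg.norm(L-Rr)); d=(Rr-L)[:2]; print("yaw",np.degrees(np.arctan2(d[1],d[0])))
for x in (150,350): # top front edge: brightness drop
    col=im[140:185,x-3:x+4].mean((1,2)); e=np.argmin(np.diff(col[5:30]))+145.5; p=onplane(C,x,e,2,.2); print("edge",x,e,p)
# stud centre fit: mask extents vs model
yaw=np.arctan2(d[1],d[0])%np.pi; by=-np.array([np.cos(yaw),np.sin(yaw),0]); bx=np.array([np.cos(yaw+np.pi/2),np.sin(yaw+np.pi/2),0]);print(bx)
m=(L+Rr)/2; a=np.linspace(0,6.283,90)
def ext(q):
    P=[proj(C,L+bx*xx+by*(q[0]+.009*np.cos(t))+np.array([0,0,q[1]+.009*np.sin(t)])) for xx in(-.011,-.008) for t in a];P=np.array(P)
    return np.r_[P.min(0),P.max(0)]
obs=np.array([u2.min()-.5,v2.min()-.5,u2.max()+.5,v2.max()+.5])
q=least_squares(lambda q:ext(q)-obs,[np.dot(m-L,by),0],x_scale=.01,diff_step=.01).x
vm=np.average(u[ve],weights=w[ve]);mk=onplane(C,vm,np.polyval(k,vm),2,.165)
print("stud",L+by*q[0]+[0,0,q[1]],"mark",mk,"res",ext(q)-obs)
```

```text
bar 198 310 [-7.79845165e-17  1.92000000e+02]
vert u 254.0 170 207
brass 242 265 179 203 253.45315904139434 190.6230936819172
bar pts [0.47505973 0.12152553 0.165     ] [0.53622652 0.1974311  0.165     ] 0.09748348874656619
yaw 51.13718384294732
edge 150 161.5 [0.45472434 0.09481078 0.2       ]
edge 350 161.5 [0.55415636 0.21836958 0.2       ]
[-0.77865052  0.62745786  0.        ]
stud [0.50539293 0.15916783 0.17565019] mark [0.50561928 0.15944873 0.165     ] res [ 1.07657662  3.28791727 -1.07720053 -3.68634057]
```

Run:
```python
from h import *
im=cv2.imread("pics/w1.png"); cv2.imwrite("pics/w1c.png",cv2.resize(im[165:220,225:285],(600,550),interpolation=0))
```

```text
(no output)
```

View pics/w1c.png

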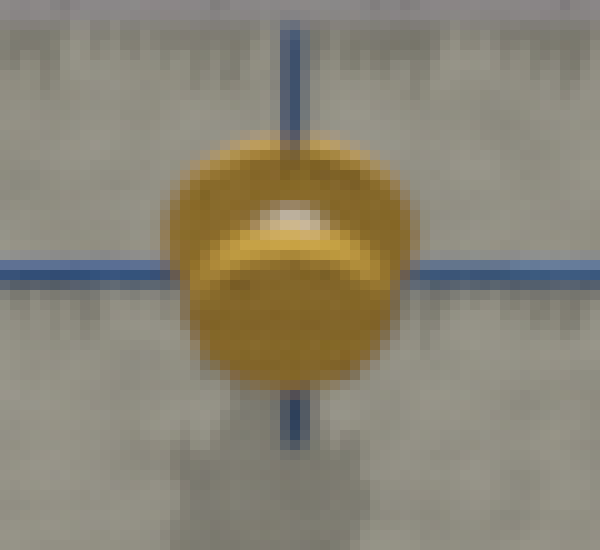

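Run:
```python
from h import *
import pickle
C=pickle.load(open("C1.pkl","rb"))
mk=np.array([0.50561928,0.15944873,.165]);bx=np.array([-.77865,.62746,0]);by=-np.array([.62746,.77865,0]);by=np.cross([0,0,1],bx)
a=np.linspace(0,6.283,180)
def E(x,r,dy,dz):
    P=np.array([proj(C,mk+bx*x+by*(dy+r*np.cos(t))+np.array([0,0,dz+r*np.sin(t)])) for t in a]); return np.r_[P.min(0),P.max(0)].round(1)
for dz in (0,.003,.005,.007,.009): print(dz,"front",E(-.0111,.008,0,dz),E(-.011,.009,0,dz),"back",E(-.008,.009,0,dz),"flange",E(-.001,.011,0,dz))
print(by)
```

```text
0 front [244.5 194.6 263.4 207.6] [243.3 193.7 264.6 208.3] back [243.4 191.1 264.5 205.8] flange [241.3 183.6 266.7 201.5]
0.003 front [244.4 192.  263.5 205.3] [243.2 191.1 264.7 206. ] back [243.3 188.5 264.6 203.4] flange [241.2 181.  266.8 199.2]
0.005 front [244.4 190.3 263.5 203.7] [243.2 189.4 264.7 204.4] back [243.3 186.8 264.6 201.8] flange [241.1 179.2 266.8 197.6]
0.007 front [244.3 188.6 263.6 202.1] [243.1 187.6 264.8 202.8] back [243.2 185.  264.7 200.2] flange [241.1 177.5 266.9 196. ]
0.009 front [244.3 186.8 263.6 200.4] [243.1 185.8 264.8 201.2] back [243.2 183.3 264.7 198.6] flange [241.  175.7 266.9 194.4]
[-0.62746 -0.77865  0.     ]
```

```bash
sed -i 's/BYAW=140.75/BYAW=141.15/' h.py
python3 - <<'E'
from h import *
mv([.62,.03,.33],tilt(40));mv([.631,-.15,.25],down(-9.2))
E
```

```text
xyz [0.057, -0.0297, -0.1182] dr [0.0059, -0.3362, 0.0002]
xyz [-0.0737, -0.1628, -0.1825] dr [-0.5374, -0.9365, 0.9524]
```

>>> play_rows(xyz=[[0.02,-0.01,-0.04],[0.04,-0.02,-0.08],[0.057,-0.03,-0.118],[-0.074,-0.163,-0.182],[-0.074,-0.163,-0.182],[-0.074,-0.163,-0.182],[-0.074,-0.163,-0.182],[-0.074,-0.163,-0.182]], dr=[[0,-0.1,0],[0,-0.2,0],[0,-0.3,0],[-0.537,-0.936,0.952],[-0.537,-0.936,0.952],[-0.537,-0.936,0.952],[-0.537,-0.936,0.952],[-0.537,-0.936,0.952]])

```text
clock: 2.65
position: [0.6302, -0.1533, 0.2498]
tool_rot: [-1.602, -2.274, -0.179]
contact_force: [-0.5, 0.4, 0.7]
gripper_width: 0.0938
finger_force: 0.0
```

>>> play_rows(xyz=[[0,0,0]], dr=[[0,0,0]])

```text
clock: 2.73
position: [0.6286, -0.1545, 0.2503]
tool_rot: [-1.603, -2.272, -0.178]
contact_force: [0.8, 0.2, 0.1]
gripper_width: 0.0941
finger_force: 0.0
```

Run:
```python
from h import *
mv([.631,-.15,.25],down(-9.2))
```

```text
xyz [0.0032, 0.0039, 0.0011] dr [-0.1905, -0.3298, 0.4964]
```

>>> play_rows(xyz=[[0.003,0.004,0.001],[0.003,0.004,0.001],[0.003,0.004,0.001],[0.003,0.004,0.001],[0.003,0.004,0.001],[0.003,0.004,0.001],[0.003,0.004,0.001],[0.003,0.004,0.001]], dr=[[-0.19,-0.33,0.496],[-0.19,-0.33,0.496],[-0.19,-0.33,0.496],[-0.19,-0.33,0.496],[-0.19,-0.33,0.496],[-0.19,-0.33,0.496],[-0.19,-0.33,0.496],[-0.19,-0.33,0.496]])

```text
clock: 3.4
position: [0.6333, -0.1454, 0.248]
tool_rot: [-2.375, -2.044, -0.003]
contact_force: [-0.7, -0.6, -0.6]
gripper_width: 0.094
finger_force: 0.0
```

Run:
```python
from h import *
im,C=snap("wrist","w2.png")
mv([.631,-.15,.09],down(-9.2))
h=cv2.cvtColor(im,cv2.COLOR_BGR2HSV); m=((h[...,0]>12)&(h[...,0]<24)&(h[...,1]>190)&(h[...,2]>90)).astype(np.uint8)
c=np.array([proj(C,[.631,-.15,.12])]); print(c)
print(h[int(c[0,1])+8,int(c[0,0])-8],h[int(c[0,1])+60,int(c[0,0])])
cv2.imwrite("pics/w2b.png",im)
```

```text
xyz [-0.0053, -0.0007, 0.1571] dr [-0.006, -0.0069, 0.0096]
[[254.3693705  197.43998971]]
[ 23 223 237] [ 16 158 145]
```

View pics/w2b.png

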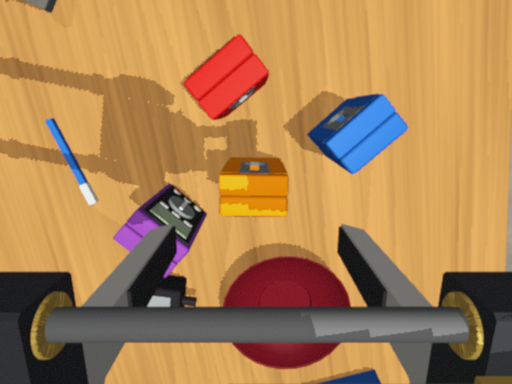

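Run:
```python
from h import *
D=cam("top")
Rd=down(-9.2)
for p in [(314,188.7),(326.5,202),(288,208)]:
    X=onplane(D,*p,2,.12); print(X.round(3),(Rd.T@(X-[.631,-.15,.12])).round(3))
C=cam("wrist")
print((Rd.T@(onplane(C,207,212,2,0)-[.631,-.15,0])).round(3),(Rd.T@(onplane(C,254,195,2,.12)-[.631,-.15,0])).round(3))
```

```text
[ 0.557 -0.196  0.12 ] [-0.057 -0.066  0.   ]
[ 0.531 -0.219  0.12 ] [-0.084 -0.087  0.   ]
[ 0.519 -0.145  0.12 ] [-0.013 -0.111  0.   ]
[-0.053 -0.063  0.   ] [ 0.002 -0.    -0.12 ]
```

The back with its keyhole shows at (254,165), the top face is centred at (254,195), and the neighbouring purple one clears the left finger.

>>> play_rows(xyz=[[-0.003,0,0.04],[-0.003,0,0.08],[-0.003,0,0.11],[-0.003,0,0.135],[-0.003,0,0.15],[-0.003,0,0.157],[-0.003,0,0.157],[-0.003,0,0.157]], dr=[[-0.006,-0.007,0.01],[-0.006,-0.007,0.01],[-0.006,-0.007,0.01],[-0.006,-0.007,0.01],[-0.006,-0.007,0.01],[-0.006,-0.007,0.01],[-0.006,-0.007,0.01],[-0.006,-0.007,0.01]])

```text
clock: 4.12
position: [0.632, -0.1486, 0.0892]
tool_rot: [-2.395, -2.033, 0.002]
contact_force: [0.4, 0.1, -0.2]
gripper_width: 0.0938
finger_force: 0.0
```

>>> play_rows(xyz=[[0,0,0],[0,0,0],[0,0,0],[0,0,0],[0,0,0],[0,0,0],[0,0,0],[0,0,0]], dr=[[0,0,0],[0,0,0],[0,0,0],[0,0,0],[0,0,0],[0,0,0],[0,0,0],[0,0,0]], claw=-1, squeeze=45)

```text
clock: 4.78
position: [0.6307, -0.1477, 0.0898]
tool_rot: [-2.394, -2.033, 0.003]
contact_force: [-3.8, 0.7, 5.8]
gripper_width: 0.0638
finger_force: 45.0
```

Run:
```python
from h import *
s=robot.sense();print(s["position"],R.from_rotvec(s["tool_rot"]).as_matrix().round(3),s["gripper_width"],s["contact_force"],s["moment"])
```

```text
[ 0.63068028 -0.14773128  0.08976639] [[ 0.162  0.987 -0.002]
 [ 0.987 -0.162 -0.001]
 [-0.001 -0.002 -1.   ]] 0.06377178201883521 [-3.78839267  0.74599678  5.79304205] [0.08457231 0.79749037 0.04068013]
```

Run:
```python
from h import *
mv([.631,-.148,.265],down(-9.2)); mv([.5835,.0967,.265],down(51.15))
```

```text
xyz [-0.0004, 0.0001, -0.1752] dr [-0.0017, 0.0011, -0.002]
xyz [0.2334, -0.0864, -0.1753] dr [-0.0022, 0.0001, -1.0553]
```

>>> play_rows(xyz=[[0,0,-0.02],[0,0,-0.05],[0,0,-0.085],[0,0,-0.12],[0,0,-0.15],[0,0,-0.17],[0,0,-0.175],[0,0,-0.175]], dr=[[0,0,0],[0,0,0],[0,0,0],[0,0,0],[0,0,0],[0,0,0],[0,0,0],[0,0,0]])

```text
clock: 5.45
position: [0.6324, -0.1479, 0.265]
tool_rot: [2.393, 2.032, 0.001]
contact_force: [0.8, -0.4, -3.3]
gripper_width: 0.064
finger_force: 45.0
```

Run:
```python
from h import *
mv([.5835,.0967,.265],down(51.15)); s=robot.sense(); print(s["contact_force"],s["moment"])
```

```text
xyz [0.2335, -0.0878, -0.0006] dr [0.0013, 0.0025, -1.0554]
[ 0.78733394 -0.43204926 -3.28528083] [-0.04390624  0.08068146 -0.00479679]
```

>>> play_rows(xyz=[[0.026,-0.01,0],[0.052,-0.02,0],[0.078,-0.029,0],[0.104,-0.039,0],[0.13,-0.049,0],[0.156,-0.059,0],[0.182,-0.068,0],[0.208,-0.078,0]], dr=[[0,0,-0.12],[0,0,-0.24],[0,0,-0.36],[0,0,-0.48],[0,0,-0.6],[0,0,-0.72],[0,0,-0.84],[0,0,-0.96]])

```text
clock: 6.12
position: [0.5867, 0.0715, 0.2606]
tool_rot: [-1.175, -2.908, 0.005]
contact_force: [0.7, 0.7, -3.9]
gripper_width: 0.0638
finger_force: 45.0
```

Run:
```python
from h import *
mv([.5835,.0967,.2083],down(51.15))
```

```text
xyz [0.0196, 0.0162, 0.0523] dr [-0.0046, -0.0039, -0.0897]
```

>>> play_rows(xyz=[[0.02,0.016,0.015],[0.02,0.016,0.03],[0.02,0.016,0.042],[0.02,0.016,0.05],[0.02,0.016,0.052],[0.02,0.016,0.052],[0.02,0.016,0.052],[0.02,0.016,0.052]], dr=[[-0.004,-0.004,-0.09],[-0.004,-0.004,-0.09],[-0.004,-0.004,-0.09],[-0.004,-0.004,-0.09],[-0.004,-0.004,-0.09],[-0.004,-0.004,-0.09],[-0.004,-0.004,-0.09],[-0.004,-0.004,-0.09]])

```text
clock: 6.78
position: [0.5856, 0.0952, 0.2124]
tool_rot: [1.052, 2.954, 0.002]
contact_force: [-0.9, -0.9, -2.7]
gripper_width: 0.0638
finger_force: 45.0
```

>>> play_rows(xyz=[[0,0,0],[0,0,0],[0,0,0]], dr=[[0,0,0],[0,0,0],[0,0,0]])

```text
clock: 7.03
position: [0.5853, 0.0954, 0.2125]
tool_rot: [1.052, 2.955, 0.002]
contact_force: [0.9, 1.0, -3.6]
gripper_width: 0.064
finger_force: 45.0
```

```bash
cat >> h.py <<'E'
MK=np.array([.50562,.15945,.165]); _b=np.radians(BYAW); BX=np.array([np.cos(_b),np.sin(_b),0]); BY=np.array([-BX[1],BX[0],0])
def st():
    s=robot.sense(); d=s["position"]-MK; F=s["contact_force"]
    print("gap(back-board) %.1f  y %.1f  entry z-mark %.1f mm"%(1000*(d@BX+.020),1000*d@BY,1000*(d[2]-.0378)),"F bx,by,z",np.round([F@BX,F@BY,F[2]],1),"M",np.round([s["moment"]@BX,s["moment"]@BY,s["moment"][2]],2),"t",s["clock"])
    mv(s["position"],down(BYAW-90))
E
python3 - <<'E'
from h import *
st(); snap("side","s1.png"); a,C=snap("top","t1.png"); 
K=np.hstack([cv2.imread("pics/s1.png")[60:190,120:290],a[130:260,50:220]]);cv2.imwrite("pics/st1.png",cv2.resize(K,(796,304),interpolation=2))
E
```

```text
gap(back-board) -82.2  y -0.1  entry z-mark 9.7 mm F bx,by,z [-0.1 -1.3 -3.6] M [0.03 0.02 0.04] t 7.0333
xyz [0.0, 0.0, 0.0] dr [0.0032, 0.0047, -0.0058]
```

View pics/st1.png

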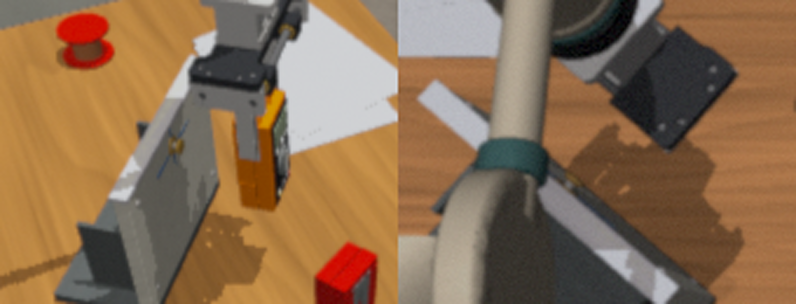

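Meter held, display outward, squarely in front of the stud at a gap of about 80 mm. I'll approach to about 17 mm.

>>> play_rows(xyz=[[0.01,0,0.004],[0.025,0,0.004],[0.04,0,0.004],[0.05,0,0.004],[0.058,0,0.004],[0.064,0,0.004],[0.064,0,0.004],[0.064,0,0.004]], dr=[[0.003,0.005,-0.006],[0.003,0.005,-0.006],[0.003,0.005,-0.006],[0.003,0.005,-0.006],[0.003,0.005,-0.006],[0.003,0.005,-0.006],[0.003,0.005,-0.006],[0.003,0.005,-0.006]])

```text
clock: 7.8
position: [0.5355, 0.1362, 0.208]
tool_rot: [1.043, 2.963, -0.0]
contact_force: [1.2, -0.6, -3.4]
gripper_width: 0.0634
finger_force: 45.0
```

>>> play_rows(xyz=[[0,0,0],[0,0,0],[0,0,0],[0,0,0]], dr=[[0,0,0],[0,0,0],[0,0,0],[0,0,0]])

```text
clock: 8.13
position: [0.5358, 0.1356, 0.2075]
tool_rot: [-1.045, -2.962, 0.0]
contact_force: [0.9, 0.4, -3.2]
gripper_width: 0.0634
finger_force: 45.0
```

Run:
```python
from h import *
st()
```

```text
gap(back-board) -18.4  y -0.4  entry z-mark 4.7 mm F bx,by,z [-0.4 -0.9 -3.2] M [ 0.01 -0.01  0.01] t 8.1333
xyz [0.0, 0.0, 0.0] dr [-0.0007, -0.001, -0.0001]
```

>>> play_rows(xyz=[[0.002,0,-0.001],[0.004,0,-0.001],[0.006,0,-0.001],[0.008,0,-0.001],[0.009,0,-0.001],[0.01,0,-0.001],[0.01,0,-0.001],[0.01,0,-0.001]], dr=[[0,0,0],[0,0,0],[0,0,0],[0,0,0],[0,0,0],[0,0,0],[0,0,0],[0,0,0]])

```text
clock: 8.8
position: [0.5276, 0.1423, 0.2088]
tool_rot: [-1.043, -2.962, 0.0]
contact_force: [0.9, -0.2, -2.4]
gripper_width: 0.0636
finger_force: 45.0
```

Run:
```python
from h import *
st()
```

```text
gap(back-board) -7.9  y -0.4  entry z-mark 6.0 mm F bx,by,z [-0.8 -0.4 -2.4] M [0.01 0.03 0.04] t 8.8
xyz [0.0, 0.0, 0.0] dr [-0.0005, -0.0008, 0.0007]
```

>>> play_rows(xyz=[[0.001,0,0],[0.002,0,0],[0.003,0,0],[0.003,0,0]], dr=[[0,0,0],[0,0,0],[0,0,0],[0,0,0]])

```text
clock: 9.13
position: [0.5251, 0.1442, 0.2087]
tool_rot: [-1.043, -2.962, 0.0]
contact_force: [0.7, 0.5, -2.9]
gripper_width: 0.0638
finger_force: 45.0
```

Run:
```python
from h import *
st()
```

```text
gap(back-board) -4.7  y -0.4  entry z-mark 5.9 mm F bx,by,z [-0.3 -0.8 -2.9] M [0.01 0.03 0.01] t 9.1333
xyz [0.0, 0.0, 0.0] dr [-0.0006, -0.0012, 0.0006]
```

>>> play_rows(xyz=[[0.0005,0,0],[0.001,0,0],[0.0015,0,0],[0.002,0,0],[0.0025,0,0],[0.003,0,0],[0.003,0,0]], dr=[[0,0,0],[0,0,0],[0,0,0],[0,0,0],[0,0,0],[0,0,0],[0,0,0]])

```text
clock: 9.72
position: [0.5229, 0.1461, 0.2087]
tool_rot: [-1.044, -2.962, 0.0]
contact_force: [-0.4, 0.4, -3.7]
gripper_width: 0.0637
finger_force: 45.0
```

Run:
```python
from h import *
st()
```

```text
gap(back-board) -1.8  y -0.4  entry z-mark 5.9 mm F bx,by,z [ 0.6 -0.1 -3.7] M [ 0.08  0.02 -0.06] t 9.7167
xyz [0.0, 0.0, 0.0] dr [-0.0005, -0.001, 0.0006]
```

>>> play_rows(xyz=[[0.0005,0,0],[0.001,0,0],[0.0015,0,0],[0.0015,0,0]], dr=[[0,0,0],[0,0,0],[0,0,0],[0,0,0]])

```text
clock: 10.05
position: [0.5217, 0.147, 0.2087]
tool_rot: [-1.044, -2.962, 0.0]
contact_force: [-0.3, 0.3, -3.5]
gripper_width: 0.0636
finger_force: 45.0
```

Run:
```python
from h import *
st()
```

```text
gap(back-board) -0.3  y -0.4  entry z-mark 5.9 mm F bx,by,z [ 0.4 -0.  -3.5] M [ 0.05  0.02 -0.03] t 10.05
xyz [0.0, 0.0, 0.0] dr [-0.0006, -0.0011, 0.0006]
```

>>> play_rows(xyz=[[0.0005,0,0],[0.001,0,0],[0.0015,0,0],[0.0015,0,0]], dr=[[0,0,0],[0,0,0],[0,0,0],[0,0,0]])

```text
clock: 10.38
position: [0.5205, 0.1479, 0.2087]
tool_rot: [-1.043, -2.962, 0.0]
contact_force: [0.3, -0.8, -4.1]
gripper_width: 0.0634
finger_force: 45.0
```

Run:
```python
from h import *
st()
```

```text
gap(back-board) 1.2  y -0.4  entry z-mark 5.9 mm F bx,by,z [-0.7  0.4 -4.1] M [ 0.03  0.01 -0.01] t 10.3833
xyz [0.0, 0.0, 0.0] dr [-0.0006, -0.0011, 0.0006]
```

>>> play_rows(xyz=[[0.0005,0,0],[0.001,0,0],[0.0015,0,0],[0.0015,0,0]], dr=[[0,0,0],[0,0,0],[0,0,0],[0,0,0]])

```text
clock: 10.72
position: [0.5194, 0.1488, 0.2087]
tool_rot: [-1.044, -2.962, 0.0]
contact_force: [-0.1, -0.4, -4.0]
gripper_width: 0.0635
finger_force: 45.0
```

Run:
```python
from h import *
st()
```

```text
gap(back-board) 2.6  y -0.4  entry z-mark 5.9 mm F bx,by,z [-0.2  0.3 -4. ] M [ 0.02 -0.01 -0.06] t 10.7167
xyz [0.0, 0.0, 0.0] dr [-0.0005, -0.0009, 0.0006]
```

>>> play_rows(xyz=[[0.0005,0,0],[0.001,0,0],[0.0015,0,0],[0.0015,0,0]], dr=[[0,0,0],[0,0,0],[0,0,0],[0,0,0]])

```text
clock: 11.05
position: [0.5192, 0.149, 0.2088]
tool_rot: [1.044, 2.962, -0.001]
contact_force: [2.7, -2.1, -4.3]
gripper_width: 0.0638
finger_force: 45.0
```

Run:
```python
from h import *
st(); a,_=snap("side","s2.png");b,_=snap("top","t2.png")
cv2.imwrite("pics/st2.png",cv2.resize(np.hstack([a[70:190,130:260],b[140:260,60:190]]),(780,360),interpolation=2))
```

```text
gap(back-board) 2.9  y -0.4  entry z-mark 6.0 mm F bx,by,z [-3.4 -0.1 -4.3] M [ 0.06  0.86 -0.14] t 11.05
xyz [0.0, 0.0, 0.0] dr [-0.0004, 0.0015, 0.0004]
```

View pics/st2.png

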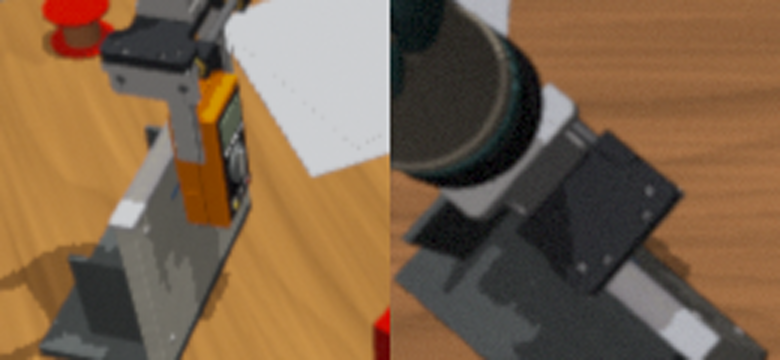

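Back touches the board stiffly at 3 N, so the head is inside the hole rather than under it. Now I'll ease off and pull down.

>>> play_rows(xyz=[[-0.0005,0,0],[-0.0005,0,0.002],[-0.0005,0,0.004],[-0.0005,0,0.006],[-0.0005,0,0.008],[-0.0005,0,0.008]], dr=[[0,0,0],[0,0,0],[0,0,0],[0,0,0],[0,0,0],[0,0,0]])

```text
clock: 11.65
position: [0.5195, 0.1494, 0.2007]
tool_rot: [1.044, 2.962, 0.001]
contact_force: [5.3, -2.1, -2.8]
gripper_width: 0.0633
finger_force: 45.0
```

Run:
```python
from h import *
st()
```

```text
gap(back-board) 2.9  y -0.9  entry z-mark -2.1 mm F bx,by,z [-5.4 -1.7 -2.8] M [-0.15  1.08 -0.16] t 11.65
xyz [0.0, 0.0, 0.0] dr [0.0006, 0.0005, 0.0004]
```

>>> play_rows(xyz=[[-0.001,0.0008,0],[-0.001,0.0008,0.002],[-0.001,0.0008,0.004],[-0.001,0.0008,0.006],[-0.001,0.0008,0.008],[-0.001,0.0008,0.008]], dr=[[0,0,0],[0,0,0],[0,0,0],[0,0,0],[0,0,0],[0,0,0]])

```text
clock: 12.15
position: [0.5194, 0.1491, 0.192]
tool_rot: [-1.043, -2.961, 0.002]
contact_force: [1.8, -3.7, -3.9]
gripper_width: 0.064
finger_force: 45.0
```

Run:
```python
from h import *
st()
```

```text
gap(back-board) 2.8  y -0.6  entry z-mark -10.8 mm F bx,by,z [-3.7  1.8 -3.9] M [ 0.41  1.01 -0.09] t 12.15
xyz [0.0, 0.0, 0.0] dr [-0.002, -0.0015, 0.0006]
```

>>> play_rows(xyz=[[0,-0.0005,0.002],[0,-0.0005,0.004],[0,-0.0005,0.006],[0,-0.0005,0.006]], dr=[[0,0,0],[0,0,0],[0,0,0],[0,0,0]])

```text
clock: 12.48
position: [0.5194, 0.1491, 0.1866]
tool_rot: [-1.044, -2.962, 0.0]
contact_force: [0.4, -2.3, -0.3]
gripper_width: 0.0636
finger_force: 45.0
```

Run:
```python
from h import *
st()
```

```text
gap(back-board) 2.8  y -0.5  entry z-mark -16.2 mm F bx,by,z [-1.8  1.5 -0.3] M [ 0.35  0.76 -0.12] t 12.4833
xyz [0.0, 0.0, 0.0] dr [-0.0007, -0.0013, 0.0004]
```

>>> play_rows(xyz=[[0,-0.0003,0.0015],[0,-0.0003,0.003],[0,-0.0003,0.0045],[0,-0.0003,0.006],[0,-0.0003,0.006]], dr=[[0,0,0],[0,0,0],[0,0,0],[0,0,0],[0,0,0]])

```text
clock: 12.9
position: [0.5193, 0.1491, 0.1813]
tool_rot: [-1.044, -2.962, -0.001]
contact_force: [-0.9, -1.8, 3.9]
gripper_width: 0.0636
finger_force: 45.0
```

Run:
```python
from h import *
st()
```

```text
gap(back-board) 2.8  y -0.5  entry z-mark -21.5 mm F bx,by,z [-0.4  1.9  3.9] M [ 0.42  0.55 -0.14] t 12.9
xyz [0.0, 0.0, 0.0] dr [0.0002, -0.001, 0.0003]
```

>>> play_rows(xyz=[[0,-0.0003,0.0015],[0,-0.0003,0.003],[0,-0.0003,0.0045],[0,-0.0003,0.0045]], dr=[[0,0,0],[0,0,0],[0,0,0],[0,0,0]])

```text
clock: 13.23
position: [0.5193, 0.149, 0.176]
tool_rot: [-1.044, -2.962, -0.001]
contact_force: [0.8, -1.0, -0.4]
gripper_width: 0.0635
finger_force: 45.0
```

Run:
```python
from h import *
st()
```

```text
gap(back-board) 2.8  y -0.4  entry z-mark -26.8 mm F bx,by,z [-1.3  0.2 -0.4] M [ 0.07  0.66 -0.18] t 13.2333
xyz [0.0, 0.0, 0.0] dr [0.0004, -0.0013, 0.0003]
```

>>> play_rows(xyz=[[0,0,0.001],[0,0,0.002],[0,0,0.003],[0,0,0.003]], dr=[[0,0,0],[0,0,0],[0,0,0],[0,0,0]])

```text
clock: 13.57
position: [0.5193, 0.1489, 0.1727]
tool_rot: [-1.044, -2.962, -0.001]
contact_force: [0.6, -0.6, -2.1]
gripper_width: 0.064
finger_force: 45.0
```

Run:
```python
from h import *
st()
```

```text
gap(back-board) 2.7  y -0.4  entry z-mark -30.1 mm F bx,by,z [-0.8  0.1 -2.1] M [-0.12  0.55 -0.07] t 13.5667
xyz [0.0, 0.0, 0.0] dr [-0.0001, -0.0016, 0.0004]
```

>>> play_rows(xyz=[[0,0,0.001],[0,0,0.002],[0,0,0.002]], dr=[[0,0,0],[0,0,0],[0,0,0]])

```text
clock: 13.82
position: [0.5192, 0.1489, 0.1711]
tool_rot: [-1.044, -2.962, -0.001]
contact_force: [0.7, 0.1, -0.6]
gripper_width: 0.0637
finger_force: 45.0
```

Run:
```python
from h import *
st()
```

```text
gap(back-board) 2.8  y -0.3  entry z-mark -31.7 mm F bx,by,z [-0.5 -0.5 -0.6] M [-0.11  0.46 -0.1 ] t 13.8167
xyz [0.0, 0.0, 0.0] dr [-0.0001, -0.0014, 0.0005]
```

>>> play_rows(xyz=[[0,0,0.001],[0,0,0.002],[0,0,0.002]], dr=[[0,0,0],[0,0,0],[0,0,0]])

```text
clock: 14.07
position: [0.5194, 0.1489, 0.1708]
tool_rot: [-1.044, -2.963, -0.001]
contact_force: [-1.0, -0.8, 8.3]
gripper_width: 0.0636
finger_force: 45.0
```

Run:
```python
from h import *
st()
```

```text
gap(back-board) 2.7  y -0.4  entry z-mark -32.0 mm F bx,by,z [0.3 1.3 8.3] M [ 0.27 -0.06 -0.04] t 14.0667
xyz [0.0, 0.0, 0.0] dr [0.0007, -0.0006, 0.0006]
```

Hard end stop: the meter is seated past the catch. I'll unload, release and withdraw upward.

>>> play_rows(xyz=[[0,0,-0.002],[0,0,-0.003],[0,0,-0.003]], dr=[[0,0,0],[0,0,0],[0,0,0]])

```text
clock: 14.32
position: [0.5192, 0.1488, 0.1717]
tool_rot: [-1.044, -2.962, 0.0]
contact_force: [1.9, -0.0, -3.6]
gripper_width: 0.0638
finger_force: 45.0
```

>>> play_rows(xyz=[[0,0,0],[0,0,0],[0,0,0],[0,0,0],[0,0,0],[0,0,0],[0,0,0],[0,0,0]], dr=[[0,0,0],[0,0,0],[0,0,0],[0,0,0],[0,0,0],[0,0,0],[0,0,0],[0,0,0]], claw=0.9)

```text
clock: 14.98
position: [0.5192, 0.1486, 0.1723]
tool_rot: [-1.044, -2.962, 0.0]
contact_force: [-0.2, 0.3, -0.1]
gripper_width: 0.0891
finger_force: 0.0
```

>>> play_rows(xyz=[[0,0,-0.01],[0,0,-0.03],[0,0,-0.06],[0,0,-0.09],[0,0,-0.12],[0,0,-0.15],[0,0,-0.16],[0,0,-0.16]], dr=[[0,0,0],[0,0,0],[0,0,0],[0,0,0],[0,0,0],[0,0,0],[0,0,0],[0,0,0]])

```text
clock: 15.65
position: [0.5208, 0.1488, 0.3357]
tool_rot: [1.042, 2.958, 0.005]
contact_force: [1.4, 0.4, -0.5]
gripper_width: 0.0891
finger_force: 0.0
```

Run:
```python
from h import *
print(robot.sense()["contact_force"]); a,_=snap("side","s3.png");b,_=snap("wrist","w3.png")
cv2.imwrite("pics/f.png",np.hstack([cv2.resize(a[60:330,100:400],(400,360)),cv2.resize(b,(400,300))[:,:] if 0 else cv2.copyMakeBorder(cv2.resize(b,(400,300)),0,60,0,0,0)]))
```

```text
[ 1.36322302  0.38674218 -0.50018936]
```

View pics/f.png

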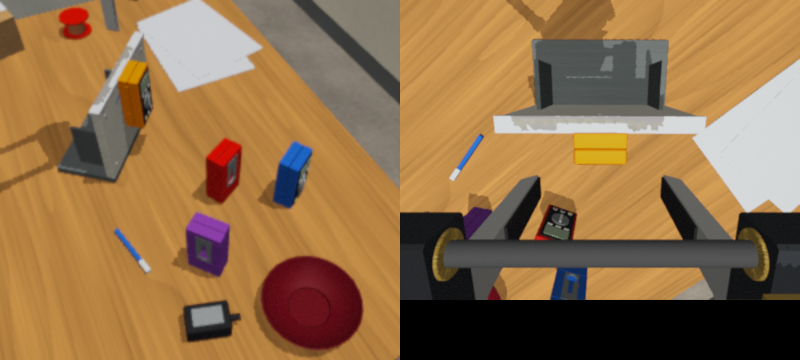

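The meter hangs straight and flat on the board with its display outwards. It is released, the bystanders look undisturbed and the gripper is clear.

```bash
python3 -c "
from plant import robot
print(robot.sign_off())"
```

```text
the job is handed in; nothing more can be done
None
```

The orange multimeter hangs on the stud: I pulled it down past the catch to the end stop, let go and backed clear, then handed the job in; no verdict came back.

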